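# Snap the hold-down roller into the strip feed unit

## Task

Take the longer of the two loose rollers from the wooden cradle and snap its axle into the spring clips of the green strip feed unit, pushing it gently down past the resistance of the clips until both ends are fully home in their seats, then stop pushing and let go. Do not drop it in, do not lean on it once it is home, and leave the shorter roller in its cradle.

Things in the scene. Friction and masses are not known exactly. Their poses are not given: they have to be found in the camera images.
- long_roller: Roller to fit: grey plastic body 42 mm in diameter, 84 mm long, on a 14 mm steel axle, 148 mm overall; 0.3 kg. Origin: its middle, on the axle's centre line, 45 mm above the table; y axis along the level axle (body x, z may be rolled). Lies in either of two troughs of a wooden cradle, open for fingers at mid-length: the axle rests on V posts 45 to 51 mm from the middle.
- short_roller: The other loose roller, to be left alone: same diameters, but the body is 56 mm and the whole only 112 mm long. Origin at its middle, y axis along the axle. It lies in the cradle's other trough, parallel to the long one, 120 mm away across the axle, at the same height. The cradle's board is 8 mm thick.
- seat (a point): Point fixed in the feed unit, 65 mm above the table, where the long roller's origin lies when fully home; y along the axle (either way round), z up. Below it by 26 mm is a steel strip. The axle meets the clips with its centre some 20 mm above home; the push peaks at about 15 N, 10 to 18 mm above home; from 4 mm above home it drops in by itself.
- feeder: Fixed green strip feed unit, 200 x 170 mm; origin under its centre, axes as the seat's. Two brackets 14 mm thick, centred 62 mm either side along y, open between for fingers. Each has a rigid seat (the axle has 5 mm play to each side) and over it two sprung jaws that give sideways: flared tops 30 mm apart, 33 mm above the seated axle; noses 6 mm apart, 9.5 mm above it.
Things that resemble listed ones, but are neither listed nor needed, are in the scene too. What is shaped like the long_roller but purple or turquoise is not meant.

How it is judged:
By the outcome, as a careful person would: the job done as asked, in the order asked, and still so for the second after the job is handed in, with the robot touching nothing.
It also fails if it takes over 38 s, if anything falls off the work surface, if the arm or the gripper's body presses on something with over 40 N, if the wrist force passes 120 N, or if a joint passes its speed limit or range.

## Robot

A 7-joint arm with a two-finger parallel gripper is mounted at the origin on the work surface. World frame = base frame: x ahead of the robot, y to its left, z up, the work surface at z = 0. Lengths are in m, angles in rad, forces in N, time in s.
With the tool pointing down it reaches from about 0.425 to 0.95 m from the base axis. Payload 4.7 kg.
Tool frame: the origin (TCP) lies midway between the tips of the shut fingers; the grasp point (between the pads) lies 19 mm behind it; x points along the fingers, y is the direction in which the jaws open and shut, and the axes are right-handed (so a half turn about x gives the same grasp; the last joint's range is limited). The gripper opens to 85 mm and grips with 20 to 120 N. Pads are 22 mm wide; open, the fingers measure 114 mm over their backs; the gripper's body (76 mm by 85 mm) begins 54 mm behind the grasp point. The pads swing forward as they close: fully open they stand 13 mm farther back than shut.
Start: joints at [1.13, 0.469, -0.049, 1.532, 0.024, 1.141, -0.082], TCP at [0.27, -0.619, 0.231] pointing down, gripper open.
Joint ranges: [-2.59, 2.59], [-0.33, 1.99], [-1.39, 1.29], [0.1, 2.45], [-1.04, 4.18], [0.21, 1.99], [-2.66, 2.66]. Speed limits (rad/s): [2.57, 2.57, 3.14, 3.14, 3.14, 3.14, 3.14].

## Interface

Orientations are given as a unit quaternion [x, y, z, w].
In Python, from rig import bot, open_gripper, clamp, planner, sense, viewer, ticket gives the robot as it stands. The module is installed in compiled form; this text tells all that it offers. Calls block until the motion is done:
- bot.reach(position, orientation): joint-space move of the TCP to a pose.
- bot.servo_line(position, frame=None, speed=0.15, until_force=None): straight line of the TCP; frame=None keeps the orientation; speed is the mean speed in m/s. With until_force (N) it stops when the force on the tool has changed by that much, and returns True; else False.
- bot.move_joints(angles): joint-space move.
- open_gripper() and clamp(squeeze=None): open the fingers fully, or close them until they stop; squeeze is the grip in N (None keeps the last).
- bot.wait(seconds).
- planner.ik(position, orientation): joint angles nearest the present ones, or None.
- sense(): the state.
- viewer.grab_frame(name): name is "scene" or "top" or "wrist"; returns (picture, depth): 400x640x3 uint8, red, green, blue; 400x640 float32, m along the optical axis (not along the pixel's ray), 0 where there is no reading.
- viewer.camera_info(name): a dict with "mtx" (3x3 intrinsics, pixels), "rvec" (rotation vector, rad) and "tvec" (3), from world to camera coordinates, as OpenCV has them. Camera axes: x right, y down, z forward; pixel columns grow to the right and rows downward; lengths in m; the calibration is good to about 2 mm. A picture is of the moment at which its call begins: read the wrist's pose just before it. camera_info takes no time and is no camera call; for the wrist camera it gives the pose at the moment of the call.
A pose or a line that the arm cannot do raises bot.IKError and nothing moves.
- ticket.hand_in(): hands the job in, once; it reports no verdict.
The state is a dict: "t": time; "qpos": joint angles; "qvel": joint speeds; "joint_efforts": joint torques, N m; "position": TCP position; "tool_rot": TCP orientation; "contact_force": force on the tool from outside, world axes, zero at the start; "wrist_torque": the same for the moment, N m; "opening": opening from 0.0 (shut) to 1.0 (fully open).
Only numpy, scipy, OpenCV 4.12 (cv2) and the standard library are available. Lean on these libraries where they do the work, as an engineer would, in place of code of your own. Each camera call takes 0.05 s, during which the arm holds its last target.

## Working session

There is one attempt and no reset: what is moved stays moved. The work goes in short steps, each a Python script; the robot and the scene stay as the last script left them, time stands still between calls to the robot, and variables do not carry over. Pictures are saved under pics/ and viewed, and the job is handed in when it is done.

```bash
mkdir -p pics; cat > h.py <<'E'
import numpy as np, cv2
from rig import bot, open_gripper, clamp, planner, sense, viewer, ticket
def save(n,im): cv2.imwrite('pics/'+n+'.png',cv2.cvtColor(im,cv2.COLOR_RGB2BGR))
def cam(n):
    c=viewer.camera_info(n); R=cv2.Rodrigues(np.array(c['rvec'],float))[0]; return np.array(c['mtx']),R,np.array(c['tvec'],float).ravel()
def onplane(n,uv,z,c=None):
    K,R,t=c or cam(n); o=-R.T@t; out=[]
    for u,v in np.atleast_2d(uv):
        d=R.T@np.linalg.solve(K,[u,v,1.]); out.append(o+d*(z-o[2])/d[2])
    return np.array(out)
def cloud(n,depth,c=None):
    K,R,t=c or cam(n); v,u=np.indices(depth.shape); 
    p=np.stack([(u-K[0,2])/K[0,0]*depth,(v-K[1,2])/K[1,1]*depth,depth],-1)
    return (p-t)@R
E
python3 - <<'E'
from h import *
for n in('scene','top'):
    im,d=viewer.grab_frame(n); save(n+'0',im); np.savez(n+'0.npz',im=im,d=d); K,R,t=cam(n); print(n,K[0,0],-R.T@t,R[2])
s=sense();print(s['t'],s['position'],s['tool_rot'],s['opening'])
E
```

```text
scene 425.4200123702745 [ 1.07269849 -0.54823774  0.84148477] [-0.53618466  0.44717053 -0.71592216]
top 490.8012458005569 [ 0.35243972 -0.07857095  1.2711666 ] [ 0.12468059  0.02740731 -0.99181833]
0.1 [ 0.27000642 -0.61809955  0.23039648] [-0.69202325 -0.14516251  0.69231179 -0.14400017] 1.0017998610101373
```

View pics/scene0.png

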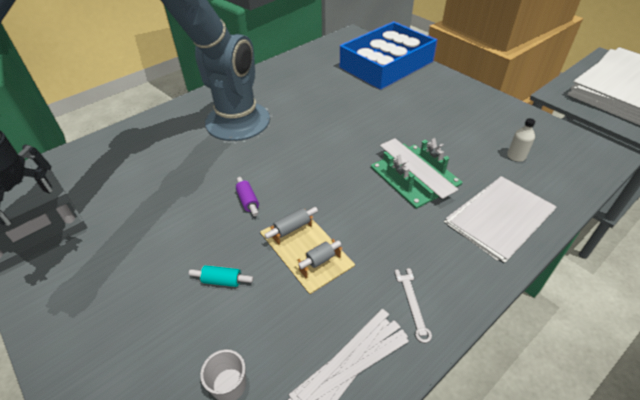

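View pics/top0.png

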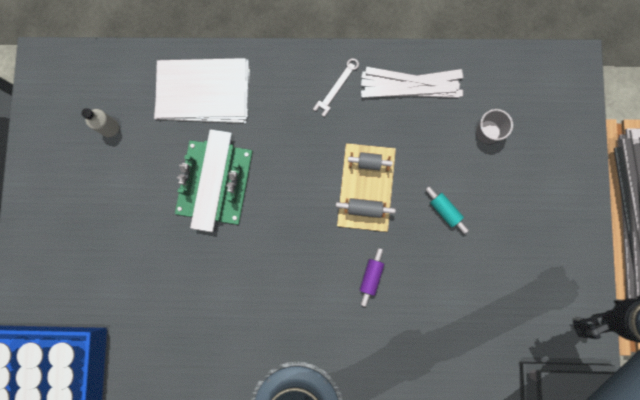

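Candidates in the top picture are the grey long roller in the cradle at (366,208), the grey short one at (370,161), the turquoise at (447,210) and the purple at (372,277). I choose (366,208): it is grey, in the cradle, and has the longer body. The feed unit is at (214,180). Next I check this in a close crop.

```bash
python3 - <<'E'
from h import *
z=np.load('top0.npz');im=z['im'];d=z['d']
a=cv2.resize(im[140:235,325:410],None,fx=4.2,fy=4.2,interpolation=cv2.INTER_CUBIC)
b=cv2.resize(im[125:240,165:260],None,fx=4.2,fy=4.2,interpolation=cv2.INTER_CUBIC)
h=max(a.shape[0],b.shape[0]);o=np.zeros((h,a.shape[1]+b.shape[1],3),np.uint8);o[:a.shape[0],:a.shape[1]]=a;o[:b.shape[0],a.shape[1]:]=b
save('crop0',o);print(o.shape,a.shape)
P=cloud('top',d)
hsv=cv2.cvtColor(im,cv2.COLOR_RGB2HSV)
# cradle board: wood
m=cv2.inRange(hsv,(12,60,100),(32,255,255)); m[:,450:]=0;m[300:]=0
for nm,m,zz in(('wood',m,.008),('green',cv2.inRange(hsv,(60,90,40),(90,255,255)),None)):
    if nm=='green': m[:,300:]=0;m[300:]=0; m[:100]=0
    m=cv2.morphologyEx(m,cv2.MORPH_CLOSE,np.ones((15,15)))
    c=max(cv2.findContours(m,0,2)[0],key=cv2.contourArea)
    zm=np.median(P[...,2][(m>0)]);print(nm,cv2.minAreaRect(c),zm)
    q=onplane('top',cv2.boxPoints(cv2.minAreaRect(c)),zz or .008);print(q[:,:2].round(4),q.mean(0))
for r,(x0,x1,y0,y1) in {'long':(330,402,195,222),'short':(340,400,148,175)}.items():
    p=P[y0:y1,x0:x1]; k=(p[...,2]>.042)&(p[...,2]<.08)
    pts=p[k][:,:2]; rc=cv2.minAreaRect(pts.astype(np.float32)); print(r,k.sum(),rc,np.array(cv2.boxPoints(rc)).round(3).tolist(), p[k][:,2].max())
E
```

```text
(483, 756, 3) (399, 357, 3)
wood ((366.2095642089844, 187.22235107421875), (50.9244499206543, 84.26862335205078), 6.088528156280518) 0.0078656847156448
[[ 0.4552 -0.0975]
 [ 0.6767 -0.1184]
 [ 0.6635 -0.2512]
 [ 0.4433 -0.2275]] [ 0.55967608 -0.17365562  0.008     ]
green ((233.89657592773438, 184.53781127929688), (22.96384048461914, 76.9364242553711), 10.885527610778809) 0.013733321284819439
[[0.4669 0.217 ]
 [0.6682 0.1869]
 [0.6571 0.1266]
 [0.4565 0.1577]] [0.56216091 0.1720361  0.008     ]
long 751 ((0.5006939172744751, -0.16742393374443054), (0.146261066198349, 0.041959069669246674), 85.15660858154297) [[0.4740000069141388, -0.23899999260902405], [0.5149999856948853, -0.24199999868869781], [0.527999997138977, -0.09600000083446503], [0.4860000014305115, -0.09300000220537186]] 0.07141180031134797
short 522 ((0.6194847822189331, -0.178641676902771), (0.11070574074983597, 0.04054044932126999), 84.52658081054688) [[0.593999981880188, -0.23199999332427979], [0.6340000033378601, -0.23600000143051147], [0.6449999809265137, -0.125], [0.6050000190734863, -0.12200000137090683]] 0.07035209329183224
```

View pics/crop0.png

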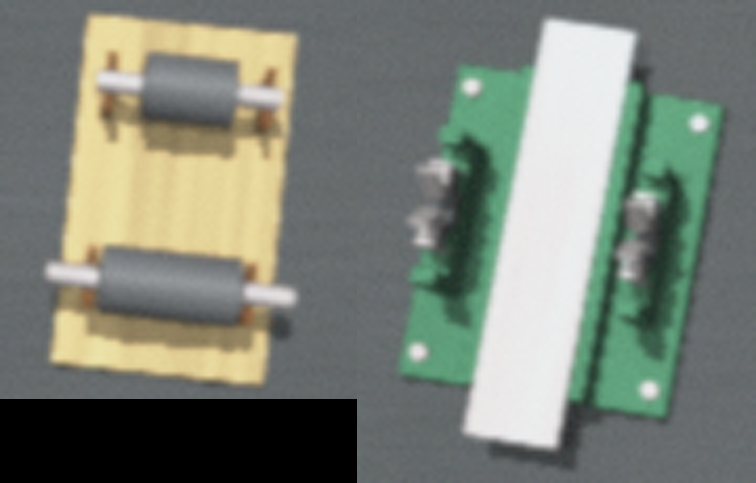

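The crop confirms it. The lower roller in the crop, near (170,285), has the longer body and longer axle ends, and the short one is above it at (190,90). Depth gives its middle at about (0.501, -0.167). Next I locate the feeder.

```bash
python3 - <<'E'
from h import *
z=np.load('top0.npz');im=z['im'];d=z['d'];P=cloud('top',d)
hsv=cv2.cvtColor(im,cv2.COLOR_RGB2HSV)
def ang(v): return np.degrees(np.arctan2(v[1],v[0]))
# whole plate: points z .004-.016 or green+strip; hull of green mask
g=cv2.inRange(hsv,(60,90,40),(90,255,255)); g[:,300:]=0;g[300:]=0;g[:100]=0
g=cv2.morphologyEx(g,cv2.MORPH_OPEN,np.ones((3,3)))
zs=P[...,2][g>0]; print('green z pct',np.percentile(zs,[5,25,50,75,95]))
k=(g>0)&(P[...,2]<.02); pl=P[k]; rc=cv2.minAreaRect(pl[:,:2].astype(np.float32)); print('plate',rc)
# strip
s=(hsv[...,1]<40)&(hsv[...,2]>170); s[:,:185]=0;s[:,240:]=0;s[:125]=0;s[245:]=0
n,l,st,c=cv2.connectedComponentsWithStats(s.astype(np.uint8)); i=1+st[1:,4].argmax(); ps=P[l==i]; print('strip',cv2.minAreaRect(ps[:,:2].astype(np.float32)),np.median(ps[:,2]))
# clips
for (a,b,c0,c1) in((174,198,150,205),(222,246,150,215)):
    p=P[c0:c1,a:b].reshape(-1,3); q=p[(p[:,2]>.06)&(p[:,2]<.12)]
    print('clip',len(q),q[:,2].max(),q[:,:2].mean(0),cv2.minAreaRect(q[:,:2].astype(np.float32)))
# white screws
w=(hsv[...,1]<70)&(hsv[...,2]>170)&(l!=i); w[:,:172]=0;w[:,255:]=0;w[:135]=0;w[230:]=0
n,l2,st,c=cv2.connectedComponentsWithStats(w.astype(np.uint8))
for j in range(1,n):
    if st[j,4]>2: print('scr',c[j],st[j,4],onplane('top',c[j],.012)[0], np.median(P[l2==j][:,2]))
E
```

```text
green z pct [0.00719754 0.01002247 0.01276634 0.03331524 0.0598106 ]
plate ((0.5676414966583252, 0.22629889845848083), (0.16828955709934235, 0.19804368913173676), 81.35712432861328)
strip ((0.47020792961120605, 0.15482430160045624), (0.470991849899292, 0.2270185649394989), 37.49097442626953) 0.03793615128515621
clip 195 0.10099322586464538 [0.57772049 0.28752401] ((0.578210175037384, 0.288284033536911), (0.015539223328232765, 0.09695669263601303), 80.9868392944336)
clip 182 0.10026839382913812 [0.55955427 0.16506701] ((0.5596585869789124, 0.165808767080307), (0.01504745613783598, 0.0956936627626419), 81.63873291015625)
scr [191.84210526 144.84210526] 19 [0.66544923 0.28710483 0.012     ] 0.014307919773984226
scr [206. 144.] 3 [0.66812101 0.24953614 0.012     ] 0.03566076882776509
scr [205. 149.] 3 [0.65458563 0.25158295 0.012     ] 0.035679681278427806
scr [228.  150.5] 4 [0.65119761 0.19040725 0.012     ] 0.03485060611492546
scr [204. 154.] 3 [0.64108425 0.25362462 0.012     ] 0.03726325257309105
scr [245.84210526 153.84210526] 19 [0.64272304 0.14288302 0.012     ] 0.014649820249067
[... 1070 characters left out ...]
14
scr [197. 189.] 3 [0.54751607 0.26777393 0.012     ] 0.03684547487552711
scr [228.8 189.6] 5 [0.5470057  0.18420101 0.012     ] 0.07636186491545667
scr [196. 194.] 3 [0.53428217 0.26977515 0.012     ] 0.03507792454166367
scr [195. 199.] 3 [0.52108115 0.2717714  0.012     ] 0.03647650616202579
scr [194. 204.] 3 [0.50791288 0.2737627  0.012     ] 0.036428556430836576
scr [178.84210526 208.15789474] 19 [0.4964669  0.31295604 0.012     ] 0.013783554575095358
scr [193.  209.5] 4 [0.49346912 0.27568567 0.012     ] 0.03629395092444987
scr [192. 214.] 3 [0.48167411 0.27773051 0.012     ] 0.03438410777333454
scr [234.         217.17391304] 23 [0.47496665 0.16783831 0.012     ] 0.013337936897989568
```

```bash
python3 - <<'E'
from h import *
a=np.radians(8.6);ey=np.array([np.sin(a),np.cos(a)]);ex=np.array([np.cos(a),-np.sin(a)]);o=np.array([.569,.227])
for n in('top','scene'):
    z=np.load(n+'0.npz');P=cloud(n,z['d']).reshape(-1,3)
    u=(P[:,:2]-o)@ex;v=(P[:,:2]-o)@ey
    for s in(-1,1):
        k=(abs(v-s*.062)<.02)&(abs(u)<.06)
        for z0,z1 in((.05,.062),(.065,.08),(.08,.092),(.092,.11)):
            q=k&(P[:,2]>z0)&(P[:,2]<z1)
            if q.sum(): print(n,s,z0,q.sum(),'u',np.percentile(u[q],[0,10,50,90,100]).round(4),'v',np.percentile(v[q],[2,50,98]).round(4))
# scene: long roller
P=cloud('scene',np.load('scene0.npz')['d']).reshape(-1,3)
k=(abs(P[:,0]-.5)<.05)&(abs(P[:,1]+.167)<.09)&(P[:,2]>.036)
print(cv2.minAreaRect(P[k][:,:2].astype(np.float32)),P[k][:,2].max())
k&=P[:,2]>.058;print(cv2.minAreaRect(P[k][:,:2].astype(np.float32)))
im=np.load('scene0.npz')['im'];save('crop1',cv2.resize(im[130:210,365:470],None,fx=6,fy=6,interpolation=cv2.INTER_CUBIC))
E
```

```text
top -1 0.05 68 u [-0.0484 -0.0397  0.0008  0.0377  0.0463] v [-0.0692 -0.0661 -0.0541]
top -1 0.065 109 u [-0.0479 -0.0423 -0.0054  0.0421  0.0474] v [-0.0683 -0.063  -0.0552]
top -1 0.08 30 u [-0.0129 -0.0107  0.0076  0.0117  0.0229] v [-0.0679 -0.0616 -0.0563]
top -1 0.092 21 u [-0.018  -0.0171  0.012   0.0163  0.0173] v [-0.0675 -0.0613 -0.0559]
top 1 0.05 74 u [-0.0485 -0.0408 -0.001   0.038   0.046 ] v [0.0547 0.0573 0.0687]
top 1 0.065 118 u [-0.0482 -0.0432 -0.0006  0.0423  0.0475] v [0.0549 0.0601 0.069 ]
top 1 0.08 29 u [-0.025  -0.0122  0.0074  0.0116  0.0153] v [0.0559 0.0627 0.0672]
top 1 0.092 22 u [-0.0178 -0.0167  0.0117  0.0157  0.0175] v [0.0562 0.0619 0.0691]
scene -1 0.05 108 u [-0.048  -0.0396  0.0006  0.0467  0.0482] v [-0.0686 -0.0645 -0.0539]
scene -1 0.065 123 u [-0.0477 -0.0395  0.0082  0.0413  0.0479] v [-0.0681 -0.0622 -0.0533]
scene -1 0.08 28 u [-0.0162 -0.0133 -0.0088  0.0109  0.0151] v [-0.0655 -0.0613 -0.0547]
scene -1 0.092 15 u [-0.0172 -0.0166 -0.0109  0.0162  0.0178] v [-0.0657 -0.0609 -0.0542]
scene 1 0.05 109 u [-0.0464 -0.0395  0.001   0.0459  0.0483] v [0.0555 0.0601 0.0707]
scene 1 0.065 111 u [-0.0487 -0.0399  0.0038  0.0405  0.0487] v [0.056  0.061  0.0703]
scene 1 0.08 24 u [-0.015  -0.0126 -0.0077  0.0111  0.0144] v [0.0571 0.0616 0.0702]
scene 1 0.092 18 u [-0.0191 -0.0166 -0.0124  0.0166  0.0191] v [0.0545 0.0636 0.0711]
((0.5050554275512695, -0.16578765213489532), (0.14844608306884766, 0.04242799058556557), 80.61038970947266) 0.06932161872266711
((0.5031673908233643, -0.16632091999053955), (0.08310879021883011, 0.03238561749458313), 85.94479370117188)
```

View pics/crop1.png

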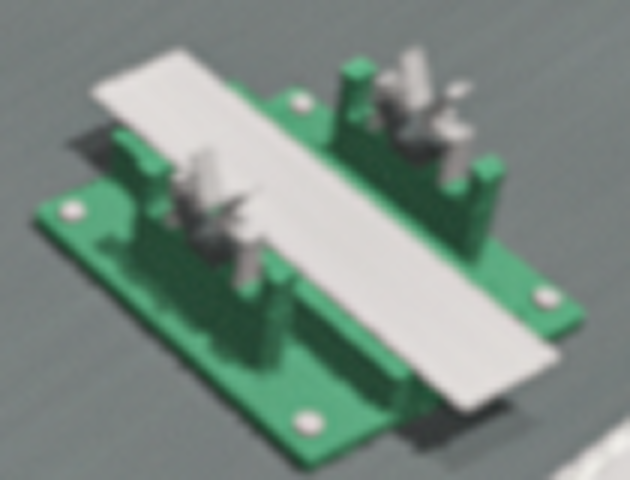

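```bash
cat >> h.py <<'E'
from scipy.spatial.transform import Rotation as Ro
def quat(deg,s=1):
    a=np.radians(deg); ex=np.array([np.cos(a),-np.sin(a),0])*s; x=np.array([0,0,-1.])
    return Ro.from_matrix(np.column_stack([x,ex,np.cross(x,ex)])).as_quat()
ROL=np.array([.5015,-.167]); SEAT=np.array([.569,.227]); AR,AS=5.3,8.6
E
python3 - <<'E'
from h import *
print(Ro.from_quat(sense()['tool_rot']).as_matrix().round(2))
for s in(1,-1):
    for p,a in((ROL,AR),(SEAT,AS)):
        for z in(.022,.042,.2):
            q=planner.ik([*p,z],quat(a,s)); print(s,a,z,None if q is None else np.round(q,2))
E
```

```text
[[-0.    0.4  -0.92]
 [ 0.   -0.92 -0.4 ]
 [-1.   -0.    0.  ]]
1 5.3 0.022 [ 0.57  0.55 -0.42  2.03  0.37  0.63 -0.19]
1 5.3 0.042 [ 0.58  0.52 -0.44  2.02  0.35  0.67 -0.17]
1 5.3 0.2 [ 0.66  0.31 -0.51  1.89  0.18  0.99 -0.02]
1 8.6 0.022 [ 0.06  0.74 -0.72  1.82  0.64  0.83 -1.13]
1 8.6 0.042 [ 0.1   0.73 -0.78  1.81  0.65  0.88 -1.14]
1 8.6 0.2 [ 0.27  0.62 -1.06  1.68  0.58  1.19 -1.09]
-1 5.3 0.022 [-0.52  0.84  1.1   2.09 -1.01  0.9  -2.05]
-1 5.3 0.042 [-0.53  0.79  1.11  2.08 -0.94  0.9  -2.1 ]
-1 5.3 0.2 [-0.61  0.44  1.12  1.96 -0.46  1.03 -2.51]
-1 8.6 0.022 [ 0.31  0.99 -1.19  1.81  1.03  1.12  1.73]
-1 8.6 0.042 [ 0.31  0.95 -1.19  1.8   0.99  1.13  1.76]
-1 8.6 0.2 [ 0.32  0.68 -1.18  1.68  0.67  1.24  1.99]
```

```bash
python3 - <<'E'
from h import *
bot.reach([*ROL,.17],quat(AR)); print(sense()['t'],sense()['position'])
c=cam('wrist'); im,d=viewer.grab_frame('wrist'); save('w1',im)
P=cloud('wrist',d,c); k=(d>0)&(P[...,2]>.04)&(P[...,2]<.072)&(abs(P[...,0]-.5)<.05)&(abs(P[...,1]+.167)<.1)
print(cv2.minAreaRect(P[k][:,:2].astype(np.float32)),k.sum(),P[k][:,2].max(),-c[1].T@c[2])
E
```

```text
1.95 [ 0.50140764 -0.16883541  0.17004139]
((0.5032638907432556, -0.16462945938110352), (0.1481262445449829, 0.042019862681627274), 84.61050415039062) 7944 0.06773068548508819 [ 0.50869268 -0.0898745   0.31251998]
```

View pics/w1.png

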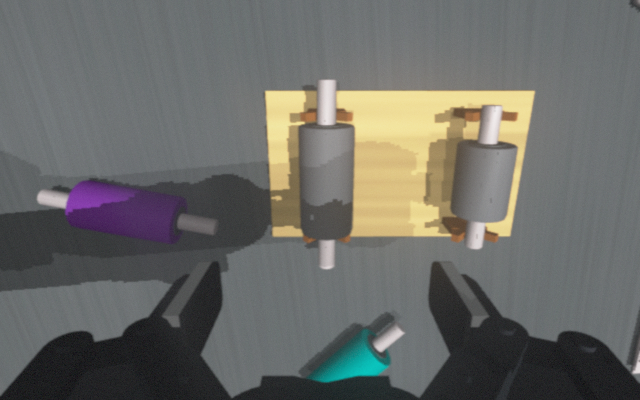

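The wrist view shows the long roller at (327,180), upright in the image and so aligned with the jaws. The short one is at (485,180), clear of the fingers. Wrist depth gives the middle as (0.503, -0.165) at 5.4°, within 3 mm of the top view. I descend and grasp.

```bash
python3 - <<'E'
from h import *
p=[.5027,-.1655]
print(bot.servo_line([*p,.022],quat(5.4),speed=.12,until_force=12)); s=sense();print(s['t'],s['position'],s['contact_force'])
clamp(70); s=sense();print(s['t'],s['position'],s['opening'],s['contact_force'])
im,d=viewer.grab_frame('wrist'); save('w2',im)
E
```

```text
False
3.3833 [ 0.50328849 -0.16558967  0.02265982] [ 0.3627642  -0.24975796 -0.09158513]
3.8667 [ 0.50271153 -0.16562565  0.02252016] 0.47236489853643665 [-2.88595351  0.29049316  5.64324871]
```

View pics/w2.png

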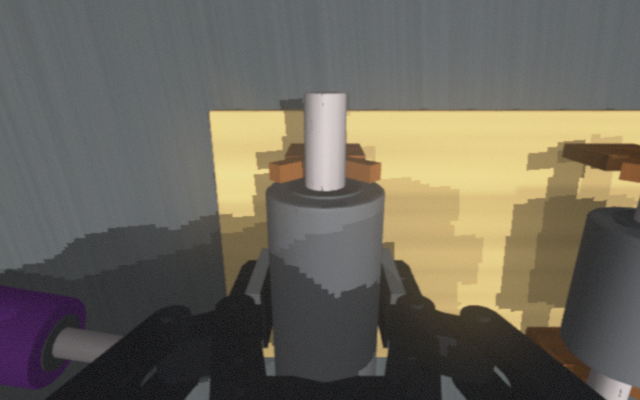

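The pads hold the roller on both sides, from about (255,290) to (395,290), at 40 mm opening, which matches its diameter. I lift it and carry it over the seat.

```bash
python3 - <<'E'
from h import *
s=sense()['position']
bot.servo_line([s[0],s[1],.15],quat(5.4),speed=.12)
print(sense()['t'],sense()['contact_force'],sense()['opening'])
bot.reach([*SEAT,.15],quat(AS)); bot.wait(.2)
s=sense();print(s['t'],s['position'],s['contact_force'],s['opening'])
c=cam('wrist'); im,d=viewer.grab_frame('wrist'); save('w3',im); np.savez('w3.npz',im=im,d=d)
P=cloud('wrist',d,c); np.save('w3P.npy',P)
im2,d2=viewer.grab_frame('scene'); save('s3',im2[80:220,320:520].repeat(4,0).repeat(4,1))
np.savez('s3.npz',d=d2)
E
```

```text
5.1333 [-0.20277832 -0.26189402 -2.41305187] 0.47347676270496525
6.8083 [0.56952071 0.22541881 0.14996969] [ 0.68061773  0.763833   -2.12871345] 0.4710058639253482
```

View pics/w3.png

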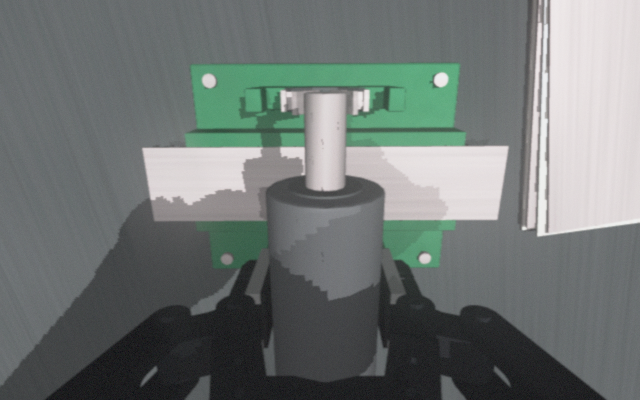

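View pics/s3.png

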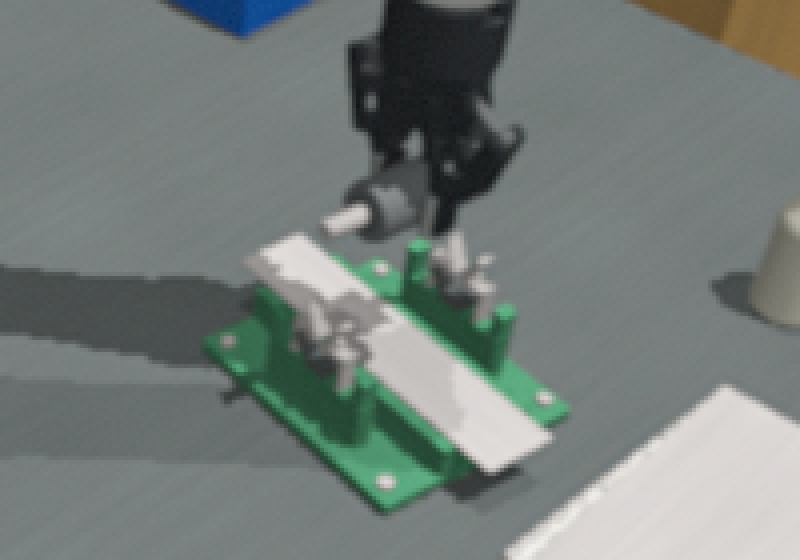

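The wrist view shows the roller level and symmetric about column 325, with the clip behind the axle end at (325,100) between flares at about 285 and 365. The screws are at (209,80), (441,80), (227,258) and (425,258). I measure both in this same frame.

```bash
python3 - <<'E'
from h import *
from scipy.optimize import least_squares
P=np.load('w3P.npy');z=np.load('w3.npz');d=z['d'];im=z['im']
a=np.radians(8.6);ey=np.array([np.sin(a),np.cos(a)]);ex=np.array([np.cos(a),-np.sin(a)])
o=np.array([.569,.227])
u=(P[...,:2]-o)@ex;v=(P[...,:2]-o)@ey;Z=P[...,2]
def fit(k,r):
    U,V,W=u[k],v[k],Z[k]
    f=lambda x:np.hypot(U-x[0]-x[1]*V,W-x[2]-x[3]*V)-r
    return least_squares(f,[0,0,.17,0],loss='soft_l1',f_scale=.001)
k=np.zeros(d.shape,bool);k[100:185,310:342]=1;k&=(Z>.15)
r=fit(k,.007);print('axle',r.x.round(4),k.sum(),'v end',np.percentile(v[k],[1,99]))
k=np.zeros(d.shape,bool);k[205:300,278:374]=1;k&=(Z>.15)
r=fit(k,.021);print('body',r.x.round(4),k.sum(),v[k].min(),'far face',v[k].max())
# feeder: clip flares and bracket in this view
k=(Z>.09)&(Z<.11)&(abs(v-.062)<.02)&(abs(u)<.03);print('flare',k.sum(),np.percentile(u[k],[0,5,95,100]),np.percentile(v[k],[2,98]))
k=(Z>.05)&(Z<.11)&(abs(v-.062)<.02)&(abs(u)<.06);print('brk',k.sum(),np.percentile(u[k],[0,1,99,100]),np.percentile(v[k],[2,98]))
n,l,st,c=cv2.connectedComponentsWithStats(((cv2.cvtColor(im,cv2.COLOR_RGB2HSV)[...,1]<90)&(im[...,0]>140)).astype(np.uint8))
for j in range(1,n):
    if 60<st[j,4]<400: m=l==j; print(c[j].round(),u[m].mean().round(4),v[m].mean().round(4),np.median(Z[m]).round(4))
E
```

```text
axle [0.0007 0.0027 0.1718 0.0013] 2720 v end [0.04449533 0.0712936 ]
body [0.0008 0.0004 0.1716 0.0014] 9120 0.0037436717021147583 far face 0.0777932691424862
flare 555 [-0.01659273 -0.01590122  0.01780085  0.01847395] [0.059467   0.07116873]
brk 2432 [-0.04709232 -0.04620819  0.04805246  0.04908491] [0.05879934 0.07225013]
[209.  80.] -0.0838 0.0762 0.0158
[441.  79.] 0.086 0.0766 0.0159
[360. 101.] 0.0209 0.0654 0.0777
[425. 258.] 0.0854 -0.068 0.0158
```

In the shared wrist frame the roller and the clips agree across the axle to within 1 mm. Along the axle the roller sits about 4 mm short, so I shift it by that much and lower to just above the clips. Then I push slowly with a force guard.

```bash
cat >>h.py <<'E'
_a=np.radians(8.6);EY=np.array([np.sin(_a),np.cos(_a)]);EX=np.array([np.cos(_a),-np.sin(_a)])
T=SEAT+.0008*EX+.0025*EY
def rep(tag,r=None):
    s=sense();print(tag,r,round(s['t'],2),s['position'].round(4) if hasattr(s['position'],'round') else s['position'],np.round(s['contact_force'],1),np.round(s['wrist_torque'],2),round(s['opening'],3))
E
python3 - <<'E'
from h import *
rep('a',bot.servo_line([*T,.069],quat(AS),speed=.1,until_force=12))
c=cam('wrist'); im,d=viewer.grab_frame('wrist'); save('w4',im)
for z in(.060,.054,.050,.0475,.046):
    r=bot.servo_line([*T,z],quat(AS),speed=.03,until_force=25); rep(z,r)
    if r:break
im,d=viewer.grab_frame('wrist'); save('w5',im)
E
```

```text
a False 7.87 [0.5707 0.2297 0.0696] [-0.   0.5 -2.1] [0.03 0.01 0.  ] 0.476
0.06 False 8.37 [0.5707 0.2298 0.0607] [0.1 0.9 3.2] [-0.    0.08  0.05] 0.475
0.054 False 8.72 [0.571  0.2304 0.0552] [-1.   1.1  5.2] [0.13 0.16 0.  ] 0.474
0.05 False 9.0 [0.5703 0.2302 0.05  ] [ 0.7  1.5 -0. ] [ 0.48 -0.08 -0.02] 0.474
0.0475 False 9.25 [0.5697 0.2293 0.0465] [ 0.2  2.8 -5.2] [ 0.51 -0.22  0.03] 0.467
0.046 False 9.5 [0.5696 0.2288 0.045 ] [ 0.9  1.6 -8. ] [ 0.38 -0.18  0.01] 0.472
```

View pics/w4.png

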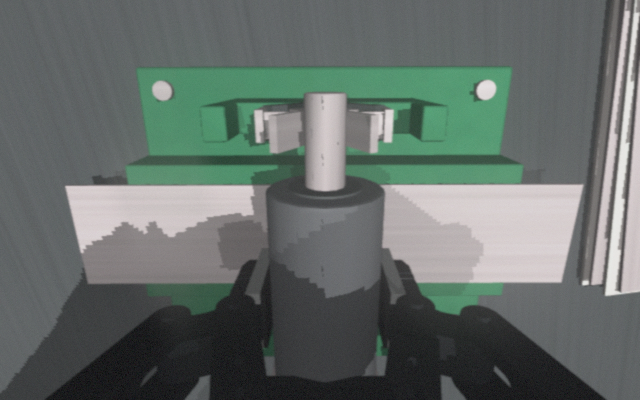

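View pics/w5.png

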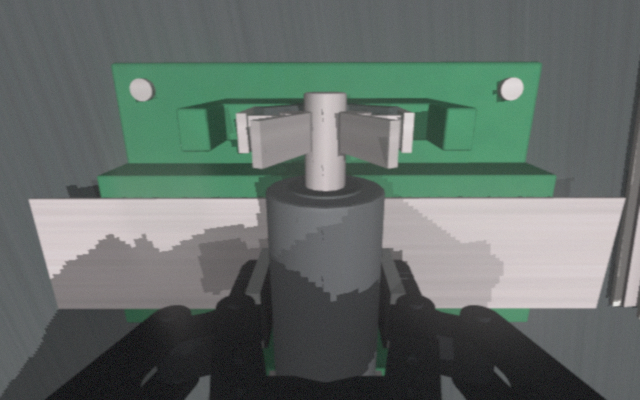

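The push peak is past and the clips now pull the axle down. I finish in small steps until the seat carries it.

```bash
python3 - <<'E'
from h import *
for z in(.0450,.0440,.0430,.0423):
    r=bot.servo_line([*T,z],quat(AS),speed=.02,until_force=9); rep(z,r)
    if r or sense()['contact_force'][2]>0:break
E
```

```text
0.045 False 9.8 [0.5697 0.2287 0.0445] [ 0.7  0.6 -7.9] [ 0.16 -0.11  0.03] 0.477
0.044 False 10.05 [0.57   0.2287 0.0438] [-0.5  0.1 -7.5] [-0.09 -0.06 -0.01] 0.474
0.043 False 10.3 [0.5703 0.2295 0.0434] [ 0.  -0.1 -4.1] [-0.03  0.01  0.  ] 0.474
0.0423 False 10.55 [0.5706 0.2297 0.0428] [ 0.3 -0.7 -1.2] [-0.04 -0.01  0.04] 0.471
```

The downward pull has faded to about the roller's own weight at the expected home height (TCP 42.8 mm), and the moment is near zero, so it is home. I stop pushing and let go.

```bash
python3 - <<'E'
from h import *
open_gripper(); rep('open')
p=sense()['position']
r=bot.servo_line([p[0],p[1],.20],speed=.12,until_force=10); rep('up',r)
c=cam('wrist'); im,d=viewer.grab_frame('wrist'); save('w6',im); np.savez('w6.npz',d=d,im=im); np.save('w6P.npy',cloud('wrist',d,c))
im2,d2=viewer.grab_frame('scene'); save('s6',cv2.resize(im2[120:220,340:490],None,fx=5,fy=5,interpolation=cv2.INTER_CUBIC)); np.savez('s6.npz',d=d2)
from scipy.optimize import least_squares
P=np.load('w6P.npy');u=(P[...,:2]-SEAT)@EX;v=(P[...,:2]-SEAT)@EY;Z=P[...,2]
for nm,Q in(('wrist',P),('scene',cloud('scene',d2))):
    u=(Q[...,:2]-SEAT)@EX;v=(Q[...,:2]-SEAT)@EY;Z=Q[...,2]
    def fit(k,r):
        U,V,W=u[k],v[k],Z[k]
        return least_squares(lambda x:np.hypot(U-x[0]-x[1]*V,W-x[2]-x[3]*V)-r,[0,0,.065,0],loss='soft_l1',f_scale=.001).x
    k=(abs(v)<.038)&(abs(u)<.03)&(Z>.06)&(Z<.1); print(nm,'body u0,slope,z0,slope',fit(k,.021).round(4),k.sum(),Z[k].max().round(4))
    for sgn in(-1,1):
        k=(abs(sgn*v-.0485)<.004)&(abs(u)<.006)&(Z>.055)&(Z<.09); print(' axle top',sgn,k.sum(),np.percentile(Z[k],90).round(4) if k.sum() else '')
    k=(abs(u)<.03)&(abs(v)<.1)&(Z>.05)&(Z<.09); print(' strip z',np.median(Z[(abs(u)>.06)&(abs(u)<.09)&(abs(v)<.01)]).round(4))
E
```

```text
open None 11.07 [0.5702 0.2294 0.0424] [-0.2  0.4 -0.4] [ 0.03 -0.02 -0.04] 1.002
up False 12.53 [0.5698 0.2291 0.1991] [ 0.2 -0.2  0.6] [-0.04 -0.07 -0.01] 0.997
wrist body u0,slope,z0,slope [ 0.0016 -0.0014  0.0645  0.0016] 4952 0.0876
 axle top -1 121 0.0722
 axle top 1 216 0.0847
 strip z 0.2581
scene body u0,slope,z0,slope [-0.0004 -0.0018  0.0635 -0.002 ] 337 0.0889
 axle top -1 1 0.0706
 axle top 1 1 0.0824
 strip z 0.2737
```

View pics/w6.png

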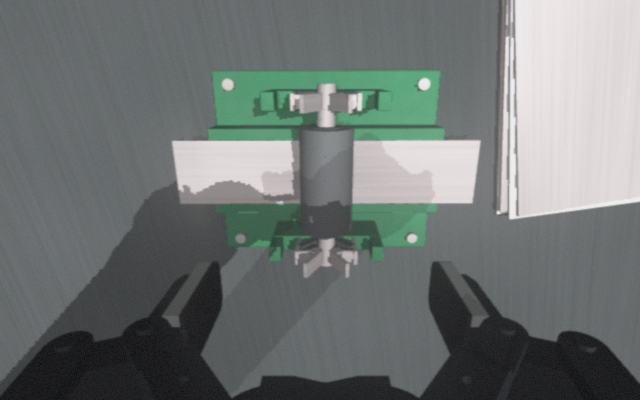

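View pics/s6.png

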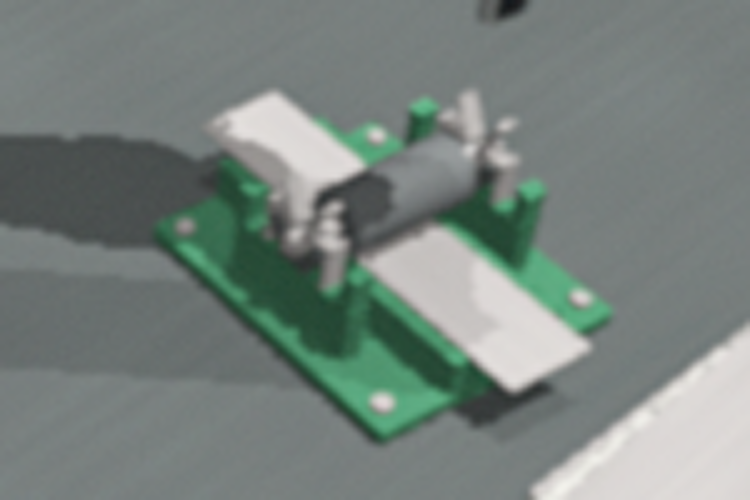

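The roller lies level between the clips. In the wrist view its body is at (327,180) and its axle ends are at (327,90) and (327,250). The fitted axis is 64 to 65 mm high with a slope under 0.2°, so both ends are home. My +y axle-top reading of 85 mm caught the body's edge and does not measure the axle. I check the cradle once, then hand in.

```bash
python3 - <<'E'
from h import *
im,d=viewer.grab_frame('top'); save('t7',im)
P=cloud('top',d); p=P[148:175,340:400]; k=(p[...,2]>.042)&(p[...,2]<.08); print('short',cv2.minAreaRect(p[k][:,:2].astype(np.float32)))
P=P[...]; u=(P[...,:2]-SEAT)@EX;v=(P[...,:2]-SEAT)@EY;Z=P[...,2]
for s in(-1,1):
    k=(abs(s*v-.051)<.003)&(abs(u)<.005)&(Z>.05); print('axle',s,k.sum(),np.sort(Z[k]).round(4)[:8])
rep('end')
ticket.hand_in()
E
```

```text
short ((0.6194998621940613, -0.1784563958644867), (0.11046917736530304, 0.041058626025915146), 83.58686828613281)
axle -1 34 [0.0651 0.0652 0.067  0.0701 0.0706 0.0714 0.0723 0.0735]
axle 1 1 [0.5253]
end None 12.68 [0.5699 0.2292 0.1993] [ 0.2  0.3 -0.1] [-0.03  0.03 -0.01] 1.001
the job is handed in; nothing more can be done
```

View pics/t7.png

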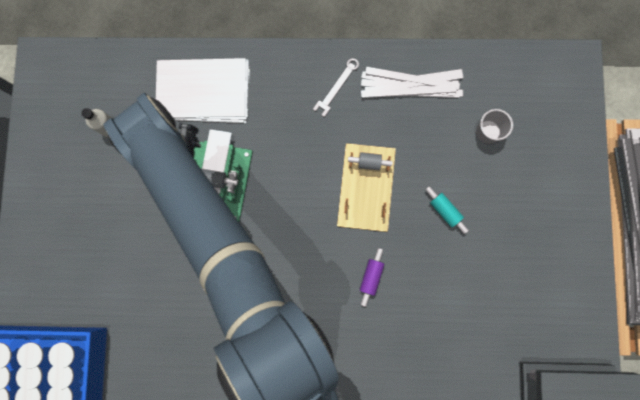

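The long grey roller is snapped into the green feed unit's clips, and I handed the job in at 12.7 s of the 38 s allowed. I lifted it from the cradle, pushed it down slowly past the clips, stopped once the force on the tool had faded to about the roller's own weight, and then opened the fingers and backed off.

**Final checks:**
- **Seating:** the wrist and scene cameras put the axle at 64.5 and 63.5 mm, against 65 mm when home, and level to about 0.1°. The axle is centred across the seat to within 2 mm.
- **Push force:** the highest upward force I read between steps was about 5 N, or about 7 N with the roller's weight added. I only sampled between steps, so I did not see the actual peak; no step reached its 25 N guard.
- **Surroundings:** the short roller has not moved, by top-view depth. In the last top picture the other objects in view look unmoved, and the gripper read no contact.

**Checks that gave nothing useful:** the separate check of the axle's +y end failed. The wrist and scene readings (85 and 82 mm) probably caught the body's edge, and the arm hid that end from the top camera. For that end I rely on the body fit, the pictures and the near-zero wrist moment before release.

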